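Put the egg-candling torch on its charging cradle

ROBOT

A 7-joint arm with a two-finger parallel gripper is mounted at the origin on a cart in front of the work surface, level with it; the furniture and walls round the work are solid. World frame = base frame: x ahead of the robot, y to its left, z up, the work surface at z = 0. Lengths are in m, angles in degrees, forces in N, time in s.
With the tool pointing down it reaches from about 0.4 to 0.85 m from the base axis. Payload 4.5 kg.
Tool frame: the origin (TCP) lies midway between the tips of the shut fingers; the grasp point (between the pads) lies 19 mm behind it; z points along the fingers, x is the direction in which the jaws open and shut, and the axes are right-handed (so a half turn about z gives the same grasp; the last joint's range is limited). The gripper opens to 88 mm and grips with 3 to 60 N. Pads are 18 mm wide; open, the fingers measure 123 mm over their backs; the gripper's body (75 mm by 187 mm) begins 45 mm behind the grasp point.
Start: joints at [-64.469, 39.483, -11.15, 89.685, 9.013, 51.709, -12.324], TCP at [0.25, 0.573, 0.239] pointing down, gripper open.
Joint ranges: [-172.22, 172.22], [-26.19, 119.32], [-84.43, 86.54], [7.71, 146.69], [-57.33, 237.33], [2.42, 119.75], [-152.13, 152.13]. Speed limits (degrees/s): [147.25, 147.25, 180, 180, 180, 180, 180].

INTERFACE

Orientations are given as [roll, pitch, yaw] about the fixed x, y, z axes, in that order (R = Rz(yaw) Ry(pitch) Rx(roll)).
In Python, from bench import manip, gripper_to, ik, readout, vision, order gives the robot as it stands. Calls block until the motion is done:
- manip.movep(position, orientation): joint-space move of the TCP to a pose.
- manip.servo_line(position, ori=None, max_speed=0.15, guard=None): straight line of the TCP; ori=None keeps the orientation; max_speed is the mean speed in m/s. With guard (N) it stops when the force on the tool has changed by that much, and returns True; else False.
- manip.movej(angles): joint-space move.
- gripper_to(opening, force=None): finger opening in m; force is the grip in N (None keeps the last); returns when the fingers have stopped.
- manip.hold(seconds).
- ik(position, orientation): joint angles nearest the present ones, or None.
- readout.read_state(): the state.
- vision.camera(name): name is "scene" or "top" or "wrist"; returns a dict with "pixels" (420x560x3 uint8, blue, green, red), "depth" (420x560 float32, m along the optical axis (not along the pixel's ray), 0 where there is no reading), "vfov" (degrees; the focal length in pixels is half the picture's height over the tangent of half this angle, whatever the lens; pixels are square), "cx", "cy" (the principal point, pixels), "rvec" (rotation vector, rad) and "tvec" (3), from world to camera coordinates, as OpenCV has them. Camera axes: x right, y down, z forward; pixel columns grow to the right and rows downward; lengths in m; the calibration is good to about 2 mm. A picture is of the moment at which its call begins.
A pose or a line that the arm cannot do raises manip.MotionError and nothing moves.
- order.finish_job(): hands the job in, once; it reports no verdict.
The state is a dict: "time_s": time; "qpos": joint angles; "dq": joint speeds; "joint_efforts": joint torques, N m; "eef_pos": TCP position; "ee_rot": TCP orientation; "ft_force": force on the tool from outside, world axes, zero at the start; "ft_torque": the same for the moment, N m; "gripper_width": finger opening in m.
Only numpy, scipy, OpenCV 4.12 (cv2) and the standard library are available. Lean on these libraries where they do the work, as an engineer would, in place of code of your own. Each camera call takes 0.05 s, during which the arm holds its last target. There are 200 camera calls.

TASK

The egg-candling torch is standing on the counter on its rubber lens cup. Put it away on its charging cradle: lay it gently, without letting it drop, on its side in the two V saddles, with the wide head hanging out past the saddle that carries the wire bail and the tail just in front of the steel end stop, then swing the bail over the barrel and shut it fully. Leave the goose egg, shaker, cup and tape roll where they are.

Things in the scene. Friction and masses are not known exactly. Their poses are not given: they have to be found in the camera images.
- torch: Dark metal egg-candling torch, 150 mm long, 0.22 kg, round. Origin: centre of the lens-end face; z runs along it from lens to tail (up at the start, lens down on the counter). Along z: rubber cup 54 mm dia. to 10 mm, head 58 dia. to 34, cone to 47, barrel 36 dia. from 47 to the tail at 150. Grip the grooved barrel near z=100; mass centre about z=82.
- torch_mid (a point): Point on the torch axis 77 mm from the lens face (z=77); its axes are the torch's.
- torch_lens (a point): Centre of the torch's lens-end face (the body's origin).
- cradle: Charging cradle fixed to the counter: grey base 175 (x) x 100 (y) x 20 mm high with two rubber-lined V saddles. Origin: centre of its underside; x points to the end where the torch head goes, z up. A seated torch lies along x, axis 64 mm above the counter, lens to +x. End stop plate 66 mm high, its face at x=-77. Post for the bail's tab at x 14..30, y 38..48, 68 mm high.
- front_saddle (a point): Vertex of the 90-degree V of the front saddle (cradle x=+22, 38.5 mm above the counter), next to the bail. Saddle 10 mm thick along x, V arms reach y=+-35, tops 69 mm up. The head hangs out beyond its +x face.
- rear_saddle (a point): Vertex of the V of the rear saddle, the same shape, at cradle x=-62. Between the saddles stands only a low contact block at x -4..17 (31 mm high, thin wires to 46 mm): from x=-57 to x=-4 the space is free down to the base for fingers.
- seat (a point): Where point torch_mid lies when the torch is seated: 64 mm above the centre of the cradle's underside, axes as the cradle's. The torch has about 4 mm of end play either way.
- bail (a joint): Hinge of the wire bail (rad): 0 = shut, lying flat over the barrel with its tab on the post; grows as it is opened up and over to the cradle's -y side, 2.3 = fully open. Stiff hinge: it stays where it is left. It starts open (1.85 to 2.25).
- bail_tab (a point): Centre of the upper face of the bail's black thumb tab (18 mm along the hinge x 26 mm x 5 mm thick), 83 mm from the hinge line. It turns with the bail, its x along the hinge. Shut, it lies at cradle x=22, y=+45, 74.5 mm above the counter.
- bail_hinge (a point): Centre of the bail's hinge line, which runs along the cradle's x: at cradle x=22, y=-38, 69 mm above the counter. The shut bail crosses the barrel 18 mm above this line (wires 6 mm thick, 19 mm wide over both).
- goose_egg: White goose egg, 67 x 54 x 51 mm, lying loose; origin centre of its underside. Bystander.
- shaker: Glass spice shaker with a steel cap, 41 mm dia., 87 mm high, standing; origin centre of its underside. Bystander.
- cup: Empty steel cup, 77 mm dia., 101 mm high, standing; origin centre of its underside. Bystander.
- tape: Brown roll of packing tape, 96 mm dia., 48 mm high, lying flat; origin centre of its underside. Bystander.
There are look-alikes about, which are no part of the job. What is shaped like the torch but purple is not meant.

How it is judged (in metres and radians):
At the end, for the whole second after the job is handed in: The torch lies at rest in both V saddles, head towards the cradle's +x end: its mid point within 10 mm of the seat point and not more than 5 mm above it, its axis within 0.09 rad (5 degrees) of the cradle's x axis, and the bail is shut over it (joint below 0.09 rad) (distance between torch_mid and seat below 0.01 m and z of torch_mid in the frame of seat below 0.005 m and angle between the z axis of torch and the x axis of cradle, either way round below 0.09 rad and x of torch_lens in the frame of seat above 0.06 m and value of joint bail below 0.09 rad and linear speed of torch below 0.02 m/s); the robot touches nothing.
It fails at once if the goose egg, shaker, cup or tape roll is pushed more than 40 mm from its place (distance of any of goose_egg, shaker, cup, tape from where it was at the start of the episode above 0.04 m).
It fails at once if the torch is let drop or topple (moving over 0.6 m/s with no finger on it, a fall of about 20 mm) (linear speed of torch above 0.6 m/s and contact force between the fingers and torch below 0.2 N).
It also fails if it takes over 48 s, if anything falls off the work surface, if the arm or the gripper's body presses on something with over 40 N, if the wrist force passes 120 N, or if a joint passes its speed limit or range.

## Working session

There is one attempt and no reset: what is moved stays moved. The work goes in short steps, each a Python script; the robot and the scene stay as the last script left them, time stands still between calls to the robot, and variables do not carry over. Pictures are saved under pics/ and viewed, about 8 in all and at most 12, crops included, and the job is handed in when it is done.

```bash
mkdir -p pics; ls; cat > h.py <<'E'
import numpy as np, cv2
from bench import manip, gripper_to, ik, readout, vision, order
def snap(n):
    c=vision.camera(n); np.savez(f'{n}.npz',**c); return c
def cloud(c):
    h,w=c['depth'].shape; f=h/2/np.tan(np.radians(c['vfov'])/2)
    v,u=np.mgrid[:h,:w]; d=c['depth']
    P=np.stack([(u-c['cx'])/f*d,(v-c['cy'])/f*d,d],-1)
    R=cv2.Rodrigues(np.array(c['rvec'],float))[0]
    W=(P-np.array(c['tvec']).ravel())@R; W[d<=0]=np.nan
    return W
E
python3 - <<'E'
from h import *
for n in('scene','top'):
    c=snap(n); cv2.imwrite(f'pics/{n}0.png',c['pixels'])
print(readout.read_state())
E
```

```text
pics
{'time_s': 0.1, 'qpos': array([-64.46913605,  39.52969607, -11.14504589,  89.73765417,
         9.01564393,  51.71167412, -12.32342362]), 'dq': array([ 0.05270824, -0.23511566, -0.05219987, -0.07703975,  0.00242295,
        0.05878897,  0.07445371]), 'joint_efforts': array([-2.93262623e-03, -5.28500104e+01, -1.27133623e+00, -1.53837597e+01,
       -5.25423686e-02,  1.94693515e-03,  3.48064532e-05]), 'eef_pos': array([0.24998804, 0.57220543, 0.2379817 ]), 'ee_rot': array([1.79990386e+02, 9.64057664e-02, 6.64126067e+01]), 'ft_force': array([ 0.12977531,  0.42841206, -0.38324722]), 'ft_torque': array([0.01498736, 0.03881431, 0.0363652 ]), 'gripper_width': 0.08807001939615072}
```

View pics/scene0.png

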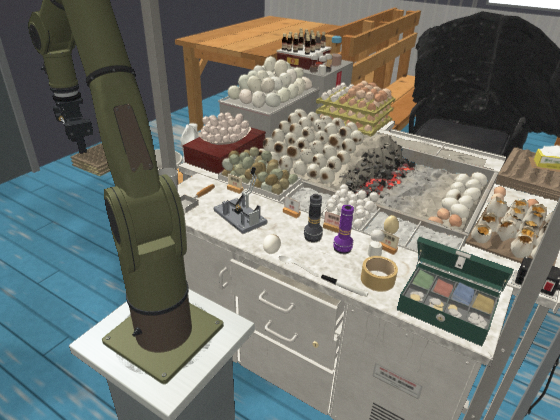

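View pics/top0.png

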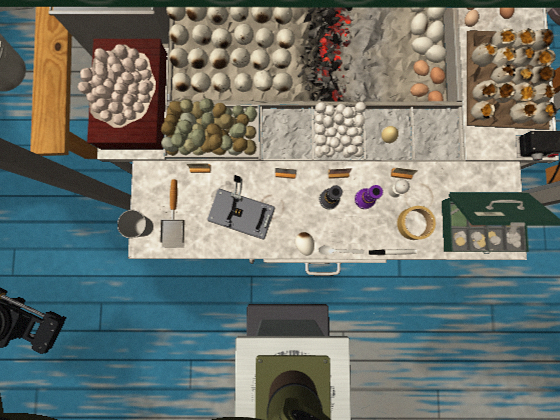

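The scene view shows a dark torch at (314,218), a purple look-alike at (344,228) and the cradle at (240,212). In the top view they are at about (330,197), (370,195) and (242,210). The dark one is the target. Next I'll measure both it and the cradle, with one close crop.

```bash
python3 - <<'E'
from h import *
c=dict(np.load('top.npz')); W=cloud(c); 
s=dict(np.load('scene.npz')); V=cloud(s)
p=c['pixels']
def q(n,W,r):
    a=W[r]; print(n,np.round(np.nanmin(a.reshape(-1,3),0),3),np.round(np.nanmax(a.reshape(-1,3),0),3))
for n,(u,v) in dict(torch=(330,197),purple=(370,195),egg=(305,243),tape=(417,222),cup=(134,222),shaker=(400,187),cr=(242,210),counter=(280,225)).items():
    print(n,np.round(W[v,u],3))
# torch tail: top points
def tops(W,x0,x1,y0,y1,z0,z1):
    m=(W[...,0]>x0)&(W[...,0]<x1)&(W[...,1]>y0)&(W[...,1]<y1)&(W[...,2]>z0)&(W[...,2]<z1); return m
t=W[197,330]
for nm,X in(('top',W),('scene',V)):
    for z0,z1 in((.01,.035),(.06,.13),(.135,.16)):
        m=tops(X,t[0]-.07,t[0]+.07,t[1]-.05,t[1]+.05,z0,z1); a=X[m]
        if len(a): print(nm,z0,len(a),a.min(0).round(3),a.max(0).round(3),a.mean(0).round(3))
# cradle base top
cc=W[210,242]
m=tops(W,cc[0]-.13,cc[0]+.13,cc[1]-.13,cc[1]+.13,.012,.2)
a=W[m]; r=cv2.minAreaRect(a[:,:2].astype(np.float32)); print('all',r)
b=W[tops(W,cc[0]-.13,cc[0]+.13,cc[1]-.13,cc[1]+.13,.014,.026)]
print('base',cv2.minAreaRect(b[:,:2].astype(np.float32)),len(b))
i=lambda c,u0,u1,v0,v1,k:cv2.resize(c['pixels'][v0:v1,u0:u1],None,fx=k,fy=k,interpolation=cv2.INTER_CUBIC)
A=i(c,195,295,165,255,5); B=i(s,205,365,165,265,3)
cv2.imwrite('pics/crop1.png',cv2.resize(np.vstack([A,np.pad(B,((0,0),(0,20),(0,0)))]) if 0 else np.hstack([A[:300+150],np.pad(B,((0,150),(0,0),(0,0)))]),(800,367)))
hh=W[...,2][165:255,195:295]; hh=np.nan_to_num(hh)
cv2.imwrite('pics/h.png',cv2.applyColorMap((np.clip(hh/.15,0,1)*255).astype(np.uint8),2))
E
```

```text
torch [ 0.527 -0.095  0.135]
purple [ 0.531 -0.196  0.149]
egg [ 0.412 -0.036  0.054]
tape [ 0.476 -0.365  0.   ]
cup [0.472 0.452 0.016]
shaker [ 0.563 -0.293  0.086]
cr [0.506 0.141 0.029]
counter [ 0.466  0.033 -0.004]
top 0.01 26 [ 0.511 -0.134  0.016] [ 0.563 -0.08   0.035] [ 0.524 -0.097  0.029]
top 0.06 64 [ 0.521 -0.119  0.06 ] [ 0.547 -0.09   0.128] [ 0.529 -0.099  0.096]
top 0.135 170 [ 0.521 -0.124  0.135] [ 0.556 -0.09   0.157] [ 0.538 -0.107  0.151]
scene 0.01 121 [ 0.51  -0.136  0.01 ] [ 0.552 -0.086  0.035] [ 0.522 -0.116  0.024]
scene 0.06 234 [ 0.518 -0.126  0.06 ] [ 0.547 -0.09   0.13 ] [ 0.529 -0.112  0.096]
scene 0.135 113 [ 0.52  -0.124  0.135] [ 0.559 -0.09   0.154] [ 0.534 -0.109  0.148]
all ((0.5299099683761597, 0.14757463335990906), (0.2591646909713745, 0.19815093278884888), 86.57962036132812)
base ((0.5282033085823059, 0.14696462452411652), (0.25875312089920044, 0.19558140635490417), 86.91417694091797) 1773
```

View pics/crop1.png

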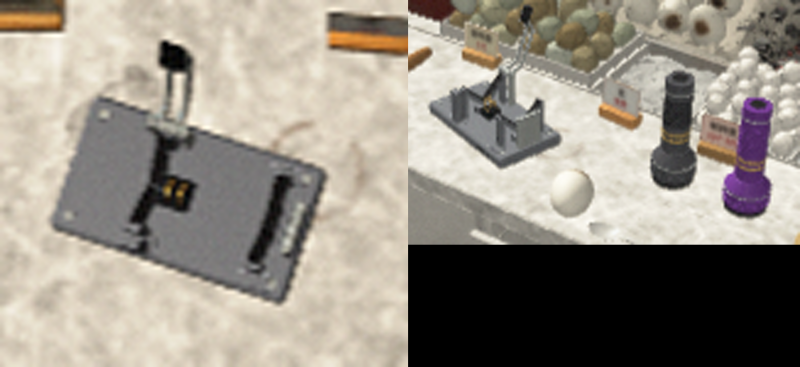

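The crop confirms the dark torch as the target and the purple one as the look-alike. On the cradle, the bail and front saddle are at the image-left (+y) end, and the end stop is to the right. Next I'll work out the cradle pose and do an IK survey.

```bash
cat >> h.py <<'E'
from scipy.spatial.transform import Rotation as Rn
def ray(c,u,v,z):
    h=c['depth'].shape[0]; f=h/2/np.tan(np.radians(c['vfov'])/2)
    R=cv2.Rodrigues(np.array(c['rvec'],float))[0]; t=np.array(c['tvec']).ravel()
    o=-R.T@t; d=R.T@np.array([(u-c['cx'])/f,(v-c['cy'])/f,1]); return o+d*(z-o[2])/d[2]
def proj(c,P):
    h=c['depth'].shape[0]; f=h/2/np.tan(np.radians(c['vfov'])/2)
    R=cv2.Rodrigues(np.array(c['rvec'],float))[0]; q=np.atleast_2d(P)@R.T+np.array(c['tvec']).ravel()
    return np.c_[q[:,0]/q[:,2]*f+c['cx'],q[:,1]/q[:,2]*f+c['cy']]
def ori(zt,xt):
    z=np.array(zt,float); z/=np.linalg.norm(z); x=np.array(xt,float); x-=z*(x@z); x/=np.linalg.norm(x)
    return Rn.from_matrix(np.c_[x,np.cross(z,x),z]).as_euler('xyz',degrees=True)
def az(a): a=np.radians(a); return np.array([np.cos(a),np.sin(a),0])
UP=np.array([0,0,1.])
E
python3 - <<'E'
from h import *
c=dict(np.load('top.npz'))
k=[(100,97),(327,170),(280,302),(53,228)]
P=np.array([ray(c,195+x/4.08,165+y/4.08,.02) for x,y in k])
print(P.round(3),[np.linalg.norm(P[i]-P[i-1]).round(3) for i in range(4)])
C=P.mean(0); d=P[0]-P[1]+P[3]-P[2]; yaw=np.degrees(np.arctan2(d[1],d[0])); print('cradle',C.round(3),yaw)
W=cloud(c); m=(W[...,2]>.142)&(abs(W[...,0]-.535)<.04)&(abs(W[...,1]+.107)<.04)
print('torch',W[m].mean(0).round(3),cv2.minEnclosingCircle(W[m][:,:2].astype(np.float32)))
T=np.array([.538,-.107,0]); 
sig=1
for dl in(0,15,25,35):
  for a in range(-120,121,15):
    zt=az(a)*np.cos(np.radians(dl))-UP*np.sin(np.radians(dl))
    for s in(1,-1):
      xt=s*np.cross(UP,az(a)); 
      r=ik(T+[0,0,.107]+zt*.019,ori(zt,xt)); r2=ik(T+[0,0,.107]-zt*.12,ori(zt,xt)) if r is not None else None
      if r2 is not None: print('G',dl,a,s,np.round(r).astype(int))
ax=az(yaw)
for dl in(0,15,25,35):
  zt=-UP*np.cos(np.radians(dl))+ax*np.sin(np.radians(dl))
  for s in(1,-1):
      # at grasp x = s*(UP x a): torch z->-ax
      # tool y must be consistent: torch tail relative to tool
      xt=s*np.cross(-ax,-UP)
      G=np.r_[C[:2],.064]-ax*.03
      r=ik(G+zt*.019,ori(zt,xt)); print('P',dl,s,r if r is None else np.round(r).astype(int))
E
```

```text
[[0.569 0.208 0.02 ]
 [0.517 0.047 0.02 ]
 [0.424 0.08  0.02 ]
 [0.476 0.239 0.02 ]] [np.float64(0.098), np.float64(0.169), np.float64(0.098), np.float64(0.167)]
cradle [0.496 0.143 0.02 ] 72.13867813836835
torch [ 0.538 -0.108  0.152] ((0.5387183427810669, -0.10788927972316742), 0.018014365807175636)
G 0 -120 1 [-33  90  37  73  22  90 -49]
G 0 -120 -1 [-12  83 -11  71  53 115 103]
G 0 -105 1 [-39  88  36  86  30  75 -56]
G 0 -105 -1 [ -9  82 -23  84  67 117  93]
G 0 -90 1 [-47  89  40  99  39  58 -65]
G 0 -90 -1 [-11  81 -24  97  75 114  86]
G 0 -75 1 [-59 100  54 112  39  30 -68]
G 0 -75 -1 [-13  81 -22 110  84 111  78]
G 0 -60 1 [ -56   97   41  124   89   40 -120]
G 0 -60 -1 [-16  83 -17 122  94 110  68]
G 0 -45 1 [ -18   88  -11  133  104  115 -125]
G 0 -45 -1 [-20  88  -9 133 104 113  54]
G 0 15 1 [ 73 110 -60 136 218  55  -5]
G 0 30 1 [ 83 113 -73 126 206  16   3]
G 0 30 -1 [ 78 104 -61 126 236  29 150]
G 0 45 1 [  82  107  -72  114  -23   12 -133]
G 0 45 -1 [ 84 112 -78 114  19  12   5]
G 0 60 1 [  67   89  -47  102  -49   46 -112]
G 0 60 -1 [ 76 101 -68 102 -15  34  35]
G 0
[... 2786 characters left out ...]
-1 [ 67  76 -62 112  16  16  -9]
G 35 75 1 [  38   62  -11  103  -57   53 -113]
G 35 75 -1 [ 64  78 -64 101  15  37   0]
G 35 90 1 [  29   64    1   92  -50   70 -112]
G 35 90 -1 [ 58  77 -59  91   9  54  14]
G 35 105 1 [  14   69   25   83  -55   91 -100]
G 35 105 -1 [ 49  75 -51  81   3  69  28]
G 35 120 1 [  7  75  38  74 -53 103 -91]
G 35 120 -1 [ 41  74 -44  72   3  82  38]
P 0 1 [-19  50   1 119  -4  11 -32]
P 0 -1 [ -3  52 -25 118  57  24  87]
P 15 1 [  27   71  -72  123   89   51 -112]
P 15 -1 [ 17  58 -47 124  89  25  65]
P 25 1 [  33   73  -72  126   97   42 -113]
P 25 -1 [ 29  66 -59 126 101  29  61]
P 35 1 [  39   77  -71  128  106   34 -114]
P 35 -1 [ 39  77 -71 128 106  34  66]
```

```bash
cat >> h.py <<'E'
C0=np.array([.496,.143,0]); YAW=72.1; T0=np.array([.538,-.108,0]); DL=np.radians(20); A=-60; ZG=.107
def place_ori(dl=DL,yaw=YAW):
    ax=az(yaw); zt=-UP*np.cos(dl)+ax*np.sin(dl); return zt,ori(zt,-np.cross(-ax,-UP))
def grasp_ori(a=A,dl=DL):
    zt=az(a)*np.cos(dl)-UP*np.sin(dl); return zt,ori(zt,-np.cross(UP,az(a)))
E
python3 - <<'E'
from h import *
zt,o=place_ori(0)
p=C0-az(YAW)*.0+[0,0,.34]
print(ik(p,o))
manip.movep(p,o)
c=snap('wrist'); cv2.imwrite('pics/w1.png',c['pixels'])
s=readout.read_state(); print(s['time_s'],s['eef_pos'],s['qpos'].round(0))
# project predicted cradle corners with present pose
ax=az(YAW); ay=np.cross(UP,ax)
for x,y,z in((.0875,.05,.02),(.0875,-.05,.02),(-.0875,-.05,.02),(-.0875,.05,.02),(.022,0,.0385),(-.062,0,.0385),(-.077,0,.066)):
    print((x,y),proj(c,C0+ax*x+ay*y+UP*z).round(0))
E
```

```text
[  5.51438586  28.40771319 -42.25422437  99.0883629   21.48056843
  60.87962664 118.14571497]
2.1083 [0.49579639 0.14380623 0.33993157] [  5.  28. -42.  99.  21.  61. 118.]
(0.0875, 0.05) [[318. 217.]]
(0.0875, -0.05) [[246. 217.]]
(-0.0875, -0.05) [[242.  83.]]
(-0.0875, 0.05) [[323.  83.]]
(0.022, 0) [[282. 174.]]
(-0.062, 0) [[282. 105.]]
(-0.077, 0) [[282.  93.]]
```

View pics/w1.png

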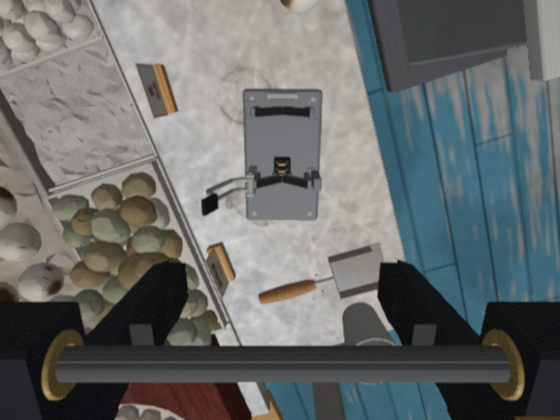

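The wrist view shows base corners near (244,89), (322,89), (318,219) and (246,219). That is 4–6 px further toward +x than predicted, so the cradle sits about 5 mm further along its x axis. I'll check this against the depth data, then grasp.

```bash
python3 - <<'E'
from h import *
c=dict(np.load('wrist.npz')); W=cloud(c); ax=az(YAW); ay=np.cross(UP,ax)
L=np.stack([(W-C0)@ax,(W-C0)@ay,W[...,2]],-1)*1000
for z0,z1,n in((58,75,'saddle tops'),(12,27,'base'),(95,170,'bail')):
    m=(L[...,2]>z0)&(L[...,2]<z1)&(abs(L[...,0])<110)&(abs(L[...,1])<130); a=L[m]
    print(n,len(a),a[:,2].mean().round(1)); 
    for k,w in((0,10),(1,20)):
        h,e=np.histogram(a[:,k],bins=np.arange(-130,131,5)); print({int(e[i]):int(h[i]) for i in range(len(h)) if h[i]})
print('counter',np.nanmedian(L[60:80,200:240,2]))
E
```

```text
saddle tops 1121 66.9
{-80: 63, -75: 123, -65: 48, -60: 138, -55: 87, 10: 29, 15: 75, 20: 184, 25: 166, 30: 148, 35: 54, 40: 6}
{-60: 12, -55: 44, -50: 40, -45: 77, -40: 118, -35: 104, -30: 85, -25: 72, -20: 19, -15: 28, -10: 24, -5: 30, 0: 24, 5: 29, 10: 24, 15: 26, 20: 76, 25: 84, 30: 78, 35: 44, 40: 58, 45: 25}
base 7812 20.0
{-85: 131, -80: 258, -75: 236, -70: 319, -65: 282, -60: 65, -55: 64, -50: 254, -45: 315, -40: 310, -35: 310, -30: 308, -25: 306, -20: 307, -15: 306, -10: 302, -5: 291, 0: 236, 5: 220, 10: 229, 15: 199, 20: 136, 25: 78, 30: 1, 35: 20, 40: 130, 45: 208, 50: 221, 55: 254, 60: 237, 65: 260, 70: 239, 75: 250, 80: 248, 85: 217, 90: 65}
{-55: 37, -50: 386, -45: 396, -40: 356, -35: 415, -30: 426, -25: 423, -20: 412, -15: 374, -10: 348, -5: 360, 0: 327, 5: 344, 10: 388, 15: 400, 20: 432, 25: 422, 30: 386, 35: 422, 40: 430, 45: 326, 50: 2}
bail 463 136.3
{15: 130, 20: 122, 25: 84, 30: 117, 35: 10}
{-85: 1, -80: 110, -75: 202, -70: 150}
counter -1.0058154353078839
```

```bash
sed -i 's/^C0=np.array(\[.496,.143,0\])/C0=np.array([.4988,.1468,0])/' h.py; python3 - <<'E'
from h import *
zt,o=grasp_ori(); g=T0+[0,0,ZG]+zt*.019
print(ik(g,o))
manip.movep(g-zt*.10+UP*.17,o); print(readout.read_state()['qpos'].round(0))
print(manip.servo_line(g-zt*.10,max_speed=.15,guard=15))
c=snap('wrist'); cv2.imwrite('pics/w2.png',c['pixels'])
W=cloud(c); m=(abs(W[...,2]-ZG)<.02)&(np.linalg.norm(W[...,:2]-T0[:2],axis=-1)<.035); a=W[m]
d=az(A); n=np.cross(UP,d); l=(a-T0)@n; f=(a-T0)@d
print(len(a),'lat',l.min().round(4),l.max().round(4),'near',f.min().round(4)); s=readout.read_state(); print(s['time_s'],s['eef_pos'],s['ft_force'])
E
```

```text
[-24.7385984   70.120575    -2.07979851 129.09131915 100.30606743
  74.44990968  70.2677761 ]
[-26.  44. -22. 132.  78.  86.  93.]
False
2379 lat -0.0152 0.021 near -0.0206
4.3833 [ 0.50011294 -0.04212194  0.1354966 ] [-0.78940344 -0.42686627 -0.62151938]
```

View pics/w2.png

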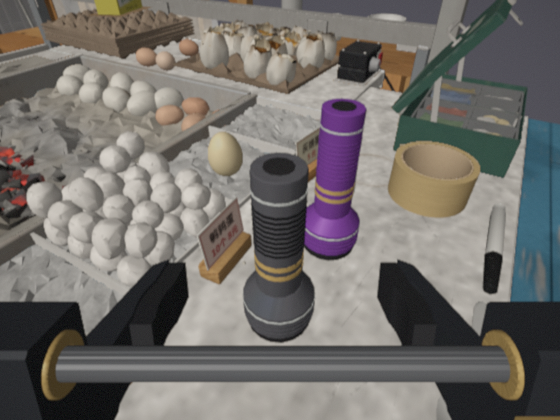

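The wrist view shows the dark torch at (278,240), centred between the fingers, with the purple one behind it at (335,170) and clear. Now the grasp.

```bash
sed -i 's/T0=np.array(\[.538,-.108,0\])/T0=np.array([.539,-.1055,0])/' h.py; python3 - <<'E'
from h import *
zt,o=grasp_ori(); g=T0+[0,0,ZG]+zt*.019
print(manip.servo_line(g,max_speed=.12,guard=15))
gripper_to(.03,50); s=readout.read_state(); print(s['time_s'],s['gripper_width'],s['ft_force'])
if .03<s['gripper_width']<.042:
    manip.servo_line(g+UP*.15,max_speed=.15)
    s=readout.read_state(); print(s['time_s'],s['gripper_width'],s['eef_pos'],s['ft_force'],s['qpos'].round(0))
    for dl in(0,10,20):
        z2,o2=place_ori(np.radians(dl)); P=C0+UP*.064-az(YAW)*.03+z2*.019
        print(dl,ik(P+UP*.12,o2),ik(P,o2))
    c=snap('wrist'); cv2.imwrite('pics/w3.png',c['pixels'][150:])
E
```

```text
False
6.2167 0.03394086590838105 [1.5876293  0.26373744 0.38292684]
7.3667 0.03451695919772818 [ 0.54777785 -0.12089219  0.24969765] [-0.36619523 -0.15670477 -3.55209943] [-17.  51. -15. 132.  93.  82.  89.]
0 [  1.21310807  40.05331381 -32.69269398 113.93459627  35.91351303
  36.33908692 106.89067703] [ -3.94137087  51.63194022 -24.68252569 117.52641454  55.95645155
  23.27389347  88.57006682]
10 [  9.32631081  40.15283152 -37.19390375 118.19876655  36.26456873
  25.97447869 110.01135209] [ -0.83607063  51.04859933 -20.95883956 121.99726477  65.42802659
   8.40449357  83.64181327]
20 [ 18.71724417  42.48831182 -43.77067249 121.93274216  40.16235606
  17.09894637 110.51126642] [ 25.40975937  64.74531983 -59.46909473 124.40251913  94.14086028
  33.00992409  64.27780736]
```

View pics/w3.png

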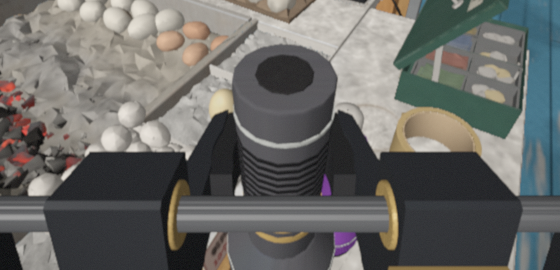

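The torch is held (width 34.5 mm, about 2.6 N of weight). Next I'll hover over the cradle and check its attitude.

```bash
python3 - <<'E'
from h import *
z2,o2=place_ori(); P=C0+UP*.064-az(YAW)*.03+z2*.019
manip.movep(P+UP*.17,o2)
manip.servo_line(P+UP*.08,max_speed=.12,guard=15)
s=readout.read_state(); print(s['time_s'],s['gripper_width'],s['eef_pos'],s['ft_force'],s['qpos'].round(0))
ax=az(YAW); ay=np.cross(UP,ax); ims=[]
for n in('wrist','scene'):
    c=snap(n); W=cloud(c); L=np.stack([(W-C0)@ax,(W-C0)@ay,W[...,2]],-1)*1000
    # barrel/head points
    m=(abs(L[...,1])<32)&(L[...,0]>-95)&(L[...,0]<100)&(L[...,2]>108)&(L[...,2]<176); a=L[m]
    for x0 in range(-90,100,12):
        b=a[(a[:,0]>=x0)&(a[:,0]<x0+12)]
        if len(b)>8: print(n,x0,len(b),'y',b[:,1].min().round(),b[:,1].max().round(),'z',b[:,2].min().round(1),b[:,2].max().round(1))
    ims.append(c['pixels'])
s=cv2.resize(ims[1][130:270,180:340],(480,420)); cv2.imwrite('pics/p4.png',cv2.resize(np.hstack([ims[0],s]),(800,323)))
E
```

```text
9.4167 0.03402324124581646 [0.49167186 0.12479495 0.12639694] [ 0.21075447  0.22324414 -2.23474288] [ 11.  44. -32. 124.  32.   8. 120.]
wrist -78 7288 y -17.0 18.0 z 126.3 163.2
wrist -66 2206 y -18.0 18.0 z 143.9 163.4
wrist -54 5750 y -32.0 32.0 z 144.2 176.0
wrist -42 4149 y -32.0 32.0 z 122.7 170.1
wrist -30 890 y -19.0 19.0 z 147.1 162.4
wrist -18 85 y -18.0 17.0 z 146.2 155.8
wrist -6 80 y -18.0 17.0 z 145.7 161.9
wrist 6 554 y -15.0 13.0 z 154.5 162.3
wrist 18 678 y -18.0 16.0 z 149.8 162.4
wrist 30 2411 y -29.0 27.0 z 143.2 164.9
wrist 42 226 y -30.0 28.0 z 142.2 161.2
wrist 54 15 y -29.0 28.0 z 148.5 155.8
scene -78 95 y -18.0 19.0 z 129.7 166.1
scene -66 27 y -14.0 20.0 z 136.0 166.3
scene -54 52 y -31.0 32.0 z 137.8 173.5
scene -42 44 y -29.0 32.0 z 125.9 173.1
scene -30 12 y -27.0 32.0 z 135.1 174.1
```

View pics/p4.png

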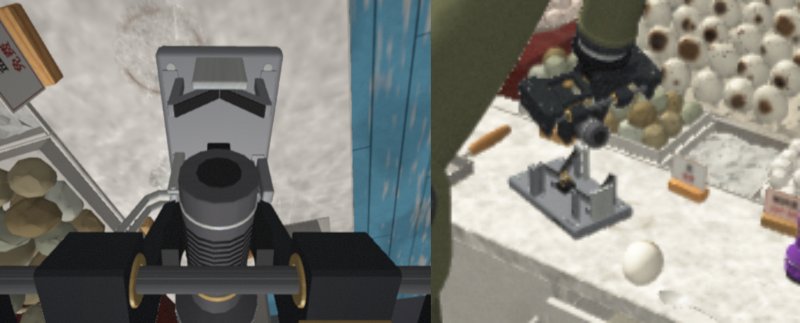

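```bash
python3 - <<'E'
from h import *
ax=az(YAW); ay=np.cross(UP,ax)
c=dict(np.load('wrist.npz')); W=cloud(c); L=np.stack([(W-C0)@ax,(W-C0)@ay,W[...,2]],-1)*1000
m=(abs(L[...,1])<14)&(L[...,0]<-60)&(L[...,0]>-100)&(L[...,2]>128)&(L[...,2]<158); tx=np.median(L[m][:,0]); print('tail x',tx,m.sum())
m=(L[...,2]>62)&(L[...,2]<72)&(abs(L[...,1])<36)&(L[...,0]<-40)&(L[...,0]>-100); h,e=np.histogram(L[m][:,0],bins=np.arange(-100,-39,3)); print(dict(zip(e[:-1],h)))
m=(L[...,2]>14)&(L[...,2]<26)&(L[...,0]<-50)&(L[...,0]>-110)&(abs(L[...,1])<70); print('base rear',np.percentile(L[m][:,0],[.5,2,5]),np.percentile(L[m][:,1],[1,99]))
z2,o2=place_ori(); P=C0+UP*.064-az(YAW)*.03+z2*.019
try:
    r=manip.servo_line(P+UP*.012,max_speed=.08,guard=12); s=readout.read_state(); print(r,s['eef_pos']-P,s['ft_force'],s['time_s'])
except manip.MotionError as e: print('ERR',e)
E
```

```text
tail x -73.317106325114 5014
{np.int64(-100): np.int64(0), np.int64(-97): np.int64(0), np.int64(-94): np.int64(0), np.int64(-91): np.int64(0), np.int64(-88): np.int64(0), np.int64(-85): np.int64(45), np.int64(-82): np.int64(579), np.int64(-79): np.int64(352), np.int64(-76): np.int64(31), np.int64(-73): np.int64(0), np.int64(-70): np.int64(0), np.int64(-67): np.int64(320), np.int64(-64): np.int64(232), np.int64(-61): np.int64(246), np.int64(-58): np.int64(133), np.int64(-55): np.int64(0), np.int64(-52): np.int64(0), np.int64(-49): np.int64(0), np.int64(-46): np.int64(0), np.int64(-43): np.int64(0)}
base rear [-86.52262936 -86.25023907 -85.8424039 ] [-47.50078678  49.55435777]
ERR the arm cannot follow that straight line within its joint ranges
```

```bash
python3 - <<'E'
from h import *
z2,o2=place_ori(); P=C0+UP*.064-az(YAW)*.029+z2*.019
for h in(0,.012,.03,.05,.065,.08,.1,.13,.17,.22):
    r=ik(P+UP*h,o2); print(h,None if r is None else r.round(0))
E
```

```text
0 [ 30.  72. -72. 124.  93.  47.  67.]
0.012 [ 30.  70. -72. 124.  91.  46.  68.]
0.03 [ 25.  61. -60. 124.  87.  31.  69.]
0.05 [  8.  47. -27. 125.  35.   3. 118.]
0.065 [ 10.  46. -29. 124.  33.   5. 120.]
0.08 [ 11.  44. -32. 124.  32.   8. 120.]
0.1 [ 14.  43. -35. 123.  31.  11. 121.]
0.13 [ 17.  40. -40. 122.  29.  16. 121.]
0.17 [ 21.  38. -47. 119.  27.  23. 122.]
0.22 [ 27.  35. -55. 116.  24.  32. 122.]
```

```bash
python3 - <<'E'
from h import *
z2,o2=place_ori(); P=C0+UP*.064-az(YAW)*.029+z2*.019
manip.movep(P+UP*.2,o2)
manip.movej([25,40,-60,118,87,31,69])
s=readout.read_state(); print(s['time_s'],s['eef_pos'],s['ee_rot'],o2,s['gripper_width'])
for h in(0,.012,.03,.05,.08,.1,.13,.17):
    r=ik(P+UP*h,o2); print(h,None if r is None else r.round(0))
E
```

```text
11.075 [0.61038693 0.10945893 0.26247056] [158.64667147  23.55509434 158.41724497] [160.    0.  162.1] 0.03414901777075939
0 [ 23.  62. -54. 124.  95.  27.  62.]
0.012 [ 23.  61. -55. 124.  92.  27.  65.]
0.03 [ 24.  59. -56. 124.  87.  27.  68.]
0.05 [ 24.  56. -57. 124.  82.  27.  73.]
0.08 [ 25.  53. -58. 123.  72.  27.  80.]
0.1 [ 26.  51. -59. 122.  66.  27.  86.]
0.13 [ 27.  47. -60. 121.  57.  28.  94.]
0.17 [ 28.  43. -60. 119.  44.  30. 104.]
```

That gives a smooth branch. I'll go to +0.13 and then down in a line.

```bash
python3 - <<'E'
from h import *
z2,o2=place_ori(); P=C0+UP*.064-az(YAW)*.029+z2*.019
manip.movep(P+UP*.13,o2)
def st(t): s=readout.read_state(); print(t,s['time_s'],(s['eef_pos']-P).round(4),s['ft_force'].round(1),round(s['gripper_width'],4))
st('hi')
try:
    r=manip.servo_line(P+UP*.015,max_speed=.08,guard=10); st(r)
    if not r:
        r=manip.servo_line(P-UP*.006,max_speed=.03,guard=5); st(r)
except manip.MotionError as e: print(e)
c=snap('wrist'); cv2.imwrite('pics/w5.png',c['pixels'])
E
```

```text
hi 11.7 [1.000e-03 1.000e-04 1.303e-01] [ 1.5 -0.1 -2.5] 0.0345
False 13.2917 [0.0002 0.0001 0.0152] [-0.  -0.3 -2.3] 0.0342
True 13.8 [-0.0008  0.0004  0.0007] [-0.8  1.6 -0.6] 0.0339
```

View pics/w5.png

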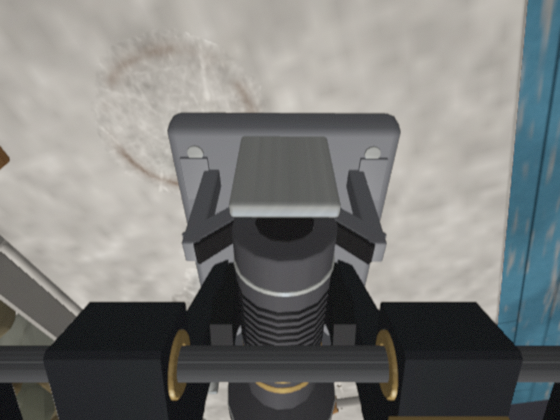

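The wrist view shows the tail at (285,225) lying in the rear V, just in front of the end stop. Contact came at the nominal height. Now I'll release and retreat.

```bash
python3 - <<'E'
from h import *
z2,o2=place_ori(); P=C0+UP*.064-az(YAW)*.029+z2*.019
def st(t): s=readout.read_state(); print(t,s['time_s'],(s['eef_pos']-P).round(4),s['ft_force'].round(1),round(s['gripper_width'],4))
manip.servo_line(P-UP*.002,max_speed=.02,guard=6); st('press')
gripper_to(.075); st('open')
manip.servo_line(P+UP*.16,max_speed=.15); st('up')
ax=az(YAW); ay=np.cross(UP,ax)
c=snap('wrist'); cv2.imwrite('pics/w6.png',c['pixels'])
W=cloud(c); L=np.stack([(W-C0)@ax,(W-C0)@ay,W[...,2]],-1)*1000
m=(abs(L[...,1])<35)&(abs(L[...,0])<100)&(L[...,2]>40); a=L[m]
for x0 in range(-72,90,12):
    b=a[(a[:,0]>=x0)&(a[:,0]<x0+12)]
    if len(b)>8: print(x0,len(b),'ytop',b[b[:,2]>b[:,2].max()-3][:,1].mean().round(1),'z',np.percentile(b[:,2],98).round(1))
# bail push IKs: tool down, jaws along cradle x / y
for s in(1,-1):
  for nm,xt in(('jx',ax*s),('jy',ay*s)):
    for th in(2.3,1.5,.7,0):
        p=C0+ax*.022+ay*(-.038+.083*np.cos(th))+UP*(.069+.083*np.sin(th)+.005)
        r=ik(p,ori(-UP,xt)); print(nm,s,th,None if r is None else r.round(0))
m=(L[...,2]>95)&(L[...,2]<170)&(L[...,1]<-45)&(L[...,1]>-130)&(abs(L[...,0]-22)<25); a=L[m]; print('bail',len(a),a.mean(0) if len(a) else '')
E
```

```text
press 14.0583 [-0.001   0.0007  0.0003] [-1.2 -2.3  9.8] 0.0346
open 14.8 [-0.0015  0.0007 -0.0006] [0.2 0.5 1. ] 0.0748
up 16.7583 [-2.000e-04 -1.000e-04  1.596e-01] [ 0.  -0.3 -0.3] 0.0748
-72 3759 ytop -0.5 z 275.8
-60 1092 ytop 1.1 z 82.5
-48 775 ytop 1.1 z 82.7
-36 711 ytop 0.9 z 82.8
-24 644 ytop 1.1 z 82.7
-12 600 ytop 0.8 z 82.5
0 633 ytop 0.7 z 82.8
12 1164 ytop 0.7 z 82.2
24 952 ytop 0.4 z 85.6
36 1175 ytop 0.8 z 93.0
48 632 ytop 0.7 z 93.6
60 455 ytop 0.3 z 93.4
72 217 ytop -0.2 z 91.1
jx 1 2.3 [ -4.  47. -24.  97.  27.  41.  31.]
jx 1 1.5 [ -8.  42. -23. 105.  25.  37.  26.]
jx 1 0.7 [-13.  42. -21. 114.  30.  28.  17.]
jx 1 0 [-11.  48. -26. 118.  51.  25.  -5.]
jy 1 2.3 [  8.  53. -49.  96.  49.  54. 102.]
jy 1 1.5 [  6.  49. -49. 105.  48.  50.  96.]
jy 1 0.7 [  0.  47. -43. 114.  51.  40.  86.]
jy 1 0 [ -6.  50. -34. 118.  58.  31.  78.]
jx -1 2.3 [-42.  56.  50.  99. -54.  52. -76.]
jx -1 1.5 [-47.  52.  50. 107. -54.  48. -77.]
jx -1 0.7 [-46.  48.  37. 116. -52.  34. -80.]
jx -1 0 [-41.  50.  25. 120. -56.  23. -79.]
jy -1 2.3 [-37.  52.  38.  99. -43.  45.   4.]
jy -1 1.5 [-42.  47.  38. 107. -43.  41.   3.]
jy -1 0.7 [-46.  48.  37. 116. -52.  34.  10.]
jy -1 0 [-41.  50.  25. 120. -56.  23.  11.]
bail 1166 [ 18.71968064 -70.6865453  129.34413228]
```

View pics/w6.png

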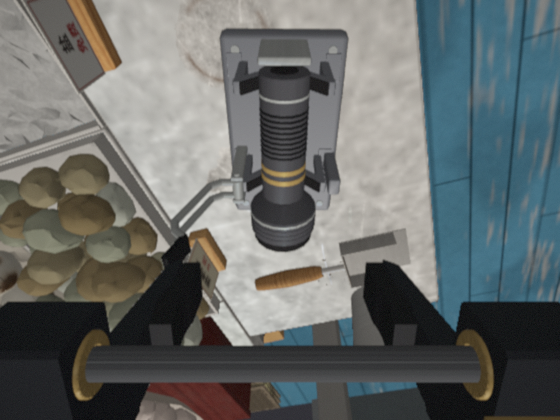

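The torch is seated: barrel top at 82.6 mm along its whole length, so the axis is level at about 64.5 mm. The bail is still open, with its tab near (175,250) in the picture. Next I'll sweep it shut with closed fingers, jaws along the hinge.

```bash
python3 - <<'E'
from h import *
ax=az(YAW); ay=np.cross(UP,ax); o=ori(-UP,ax)
def pt(th,extra=0):
    r=.083+.009*np.clip(1-th,0,1); n=np.array([-np.sin(th),np.cos(th)])
    y,z=np.array([-.038,.069])+r*np.array([np.cos(th),np.sin(th)])+n*(.0055+extra)
    return C0+ax*.022+ay*(y-.009)+UP*z
def st(t): s=readout.read_state(); print(t,round(s['time_s'],2),s['eef_pos'].round(3),s['ft_force'].round(1))
gripper_to(.0)
s=pt(2.45)
manip.movep(s+UP*.13,o); st('above')
print(manip.servo_line(s,max_speed=.15,guard=10)); st('beside')
for th in np.arange(2.2,-.01,-.2):
    p=pt(th)
    try: r=manip.servo_line(p,max_speed=.09,guard=40)
    except manip.MotionError as e: print('ERR',th,e); break
    st(f'{th:.1f} {r}')
    if r: break
E
```

```text
above 19.0 [0.614 0.132 0.247] [ 0.5 -0.1  0.2]
False
beside 20.02 [0.615 0.133 0.119] [0.2 0.3 0.2]
2.2 False 20.4 [0.601 0.137 0.134] [0.3 0.8 0.1]
2.0 False 20.73 [0.588 0.141 0.142] [-0.1 -0.9 -0.2]
1.8 False 21.07 [0.573 0.146 0.149] [-0.6 -0.2 -0.8]
1.6 False 21.4 [0.558 0.151 0.152] [ 1.2  0.2 -0.5]
1.4 False 21.73 [0.542 0.156 0.152] [-0.6 -0.2  0. ]
1.2 False 22.07 [0.527 0.161 0.148] [-0.1 -0.2  0.2]
1.0 False 22.4 [0.512 0.166 0.142] [ 1.  -0.6 -0.4]
0.8 False 22.74 [0.498 0.17  0.134] [ 0.1  0.3 -0.9]
0.6 False 23.08 [0.485 0.174 0.122] [ 0.8  0.1 -0.4]
0.4 False 23.43 [0.475 0.178 0.109] [ 0.6 -0.1  0.9]
0.2 False 23.78 [0.468 0.18  0.092] [-0.2 -0.4  0.9]
-0.0 True 24.02 [0.467 0.181 0.082] [-5.8 -3.3 33. ]
```

```bash
python3 - <<'E'
from h import *
c=snap('wrist'); s=snap('scene'); b=cv2.resize(s['pixels'][150:260,190:320],(497,420),interpolation=cv2.INTER_CUBIC)
cv2.imwrite('pics/p7.png',cv2.resize(np.hstack([c['pixels'],b]),(800,318)))
print(readout.read_state()['ft_force'],readout.read_state()['eef_pos'])
E
```

```text
[-4.56939868 -3.03858375 30.66907642] [0.46672728 0.18143827 0.0826786 ]
```

View pics/p7.png

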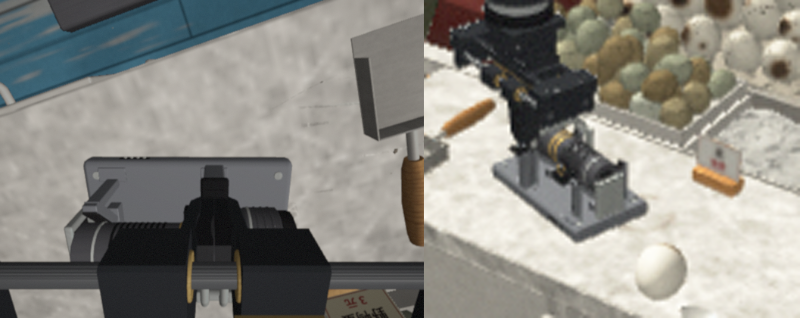

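```bash
python3 - <<'E'
from h import *
p=readout.read_state()['eef_pos']; o=ori(-UP,az(YAW))
manip.servo_line(p+UP*.12,max_speed=.15)
z,o2=place_ori(0); manip.movep(C0+UP*.30,o2)
ax=az(YAW); ay=np.cross(UP,ax)
c=snap('wrist'); cv2.imwrite('pics/w8.png',cv2.resize(c['pixels'][50:270,180:400],(600,600),interpolation=cv2.INTER_CUBIC))
W=cloud(c); L=np.stack([(W-C0)@ax,(W-C0)@ay,W[...,2]],-1)*1000
for y0 in range(-96,84,8):
    m=(abs(L[...,0]-22)<11)&(L[...,1]>=y0)&(L[...,1]<y0+8)&(L[...,2]>25)&(L[...,2]<200); b=L[m]
    if len(b)>4: print(y0,len(b),'z',np.percentile(b[:,2],[50,90,98]).round(1))
print(readout.read_state()['time_s'])
for x0 in range(-72,90,24):
    m=(abs(L[...,1])<30)&(L[...,0]>=x0)&(L[...,0]<x0+12)&(L[...,2]<120); print(x0,np.percentile(L[m][:,2],98).round(1))
E
```

```text
-48 32 z [71.8 72.9 73.2]
-40 157 z [73.1 82.9 84.7]
-32 157 z [84.3 88.6 89.8]
-24 135 z [88.6 90.4 91.3]
-16 169 z [88.2 90.1 90.8]
-8 171 z [88.1 90.2 90.9]
0 152 z [88.  90.3 90.8]
8 172 z [87.5 90.3 90.8]
16 147 z [88.7 90.6 91.2]
24 142 z [84.7 89.4 90.4]
32 170 z [74.6 83.4 85.2]
40 176 z [74.2 75.7 76.4]
48 123 z [74.5 75.8 76.5]
56 33 z [74.2 75.2 75.9]
26.4667
-72 82.5
-48 82.7
-24 82.7
0 82.9
24 91.0
48 93.5
72 91.4
```

View pics/w8.png

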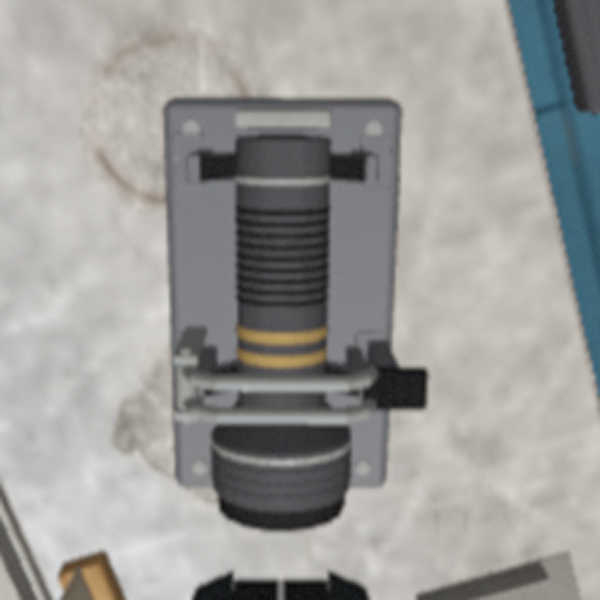

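The wrist view shows the bail flat over the barrel at (300,390), with its tab on the post at (400,388). Depth puts the tab at 74.5 mm (nominal 74.5) and the bail crossing level at about 90 mm. The torch is still seated and the gripper is clear, so I'm handing in.

```bash
python3 - <<'E'
from h import *
c=dict(np.load('wrist.npz')); W=cloud(c); ax=az(YAW); ay=np.cross(UP,ax); L=np.stack([(W-C0)@ax,(W-C0)@ay,W[...,2]],-1)*1000
m=(abs(L[...,1])<10)&(L[...,2]>75)&(L[...,2]<84.5)&(L[...,0]<0)&(L[...,0]>-100); print('tail x',np.percentile(L[m][:,0],[0.5,2]))
m=(abs(L[...,1])<20)&(L[...,2]>75)&(L[...,2]<100)&(L[...,0]>20)&(L[...,0]<110); print('lens x',np.percentile(L[m][:,0],[98,99.5]))
print(order.finish_job())
E
```

```text
tail x [-72.1249636  -71.21209786]
lens x [75.76229262 76.85365579]
the job is handed in; nothing more can be done
None
```

The torch is on its side in both saddles with the bail shut over it. I handed the job in at about 26.5 s of the 48 s allowed. No verdict was reported.

**What I did:** I gripped the dark torch, not the purple one, by its barrel from the side and turned it level. I lowered it into the V saddles until it touched, then released it. Then I swept the bail shut with closed fingers and moved the gripper up clear of everything.

**Last checks, from the wrist camera's depth image:**

| Check | Measured | Should be |
|---|---|---|
| Torch axis height | about 64.6 mm, level along its length | 64 mm |
| Tail position (cradle x) | about -72 mm | about -73 mm, end stop at -77 mm |
| Lens position (cradle x) | about +76.5 mm | about +77 mm |
| Bail tab height | about 74.5 mm | 74.5 mm |
| Top of the bail's wires over the barrel | about 90.5 mm, level | about 90 mm |

**What went wrong or didn't match:**
- **First lowering:** the straight line down into the cradle was refused because of joint ranges. I switched to another arm configuration and it then worked.
- **Bail push:** the last push stopped at about 33 N with the fingertips reading 82 mm, some 8 mm above the tab's shut height. I don't know why they differ, but the depth check afterwards showed the bail fully shut.
- **Bystanders:** I did not measure the egg, shaker, cup and tape roll again at the end. The arm felt no unexpected contact.

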